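# Check a bangle's stones with a pen-type gem tester

## Task

Check the three stones of the gold bangle on the mandrel with the blue pen-type gem tester from its dock: touch its sprung tip first to the white reference disc on the dock to prove the tester, then to the flat top of the red, the blue and the green stone in that order, without touching the gold. Each time hold the pen square to the surface and rest it gently, only until the sprung tip gives, for about a second. Finally stand the tester back in its dock, fully home, and let go; do not turn the bangle, and leave the other things on the bench where they are.

Things in the scene. Friction and masses are not known exactly. Their poses are not given: they have to be found in the camera images.
- pen: Gem tester: blue pen 140 mm long, about 110 g, standing tip down in its dock. Origin: on its axis at the lower end of the black nose; z up along the pen, away from the tip. Nose: round, 8.4 mm wide at the end, 16 mm from z = 20 to 45 mm. Collar 32 (x) x 30 (y) mm, z = 45 to 50. Blue handle 28 mm along x, 20 mm along y, z = 50 to 140.
- pen_grip (a point): Where to hold the pen: on its axis in the blue handle, 105 mm above the pen's origin, 35 mm below its top; same axes as the pen. Pads best on the faces 20 mm apart (close along the pen's y).
- pen_nose (a point): The end of the pen's black nose (the pen's origin). Below it stand a steel tip holder 5 mm thick and the copper tip 3 mm thick. It is screwed out differently each time: the tip's end lies 12 to 28 mm below this point, to be found by touch. The tip is sprung: gives at 3 N, slides in up to 3 mm (5 N), then it is on its stop and the force climbs fast.
- dock: Grey dock, fixed, 116 x 70 mm. Origin on the bench between its two halves; x runs from the low half to the tall half, z up. Low half (x = -61 to 0 mm): 20 mm high, carries the reference disc. Tall half (x = 0 to 55): 80 mm high, with the socket.
- socket (a point): Centre of the socket's mouth in the top of the dock's tall half (dock x = 27.5 mm, y = 0, z = 80 mm), same axes as the dock: a round hole 20 mm wide, 76 mm deep, with a 3 mm chamfer. The pen stands in it tip down; fully home its collar lies flat on the top and its origin is 45 mm below this point (35 mm above the bench).
- ref_disc: White ceramic reference disc, 18 mm in diameter, on the low half of the dock, facing up; origin at the centre of its top face (23.5 mm above the bench), z out of the face.
- stone_red: Red square-cut stone, 14 x 14 mm with a flat top 11 x 11 mm, on the left (+y) of the bangle, leaning 30 degrees to the left plus the bangle's roll (up to 8 degrees either way). Origin: centre of the flat top, the test point; z straight out of it; x along the mandrel.
- stone_blue: Blue stone of the same size on the crown of the bangle. Origin: centre of its flat top; z straight out of it; x along the mandrel.
- stone_green: Green stone of the same size on the right (-y) side of the bangle, tilted about 30 degrees to the right plus the roll. Origin: centre of its flat top; z straight out of it; x along the mandrel.
- bangle: Gold bangle, 71 mm in diameter, 18 mm wide, round a level steel mandrel 52 to 68 mm thick. Origin on the mandrel's axis, 100 mm above the bench; x along it. The stones' flat tops lie 46 mm from the axis, 30 degrees apart, 5 mm proud of gold settings 18 x 17 mm; thin gold claws at their corners. The mandrel is clamped and does not turn under a light touch.
- stand: Green cast stand of the mandrel, fixed to the bench: base 240 (x) x 110 (y) x 12 mm, and at its far end (x = 80 to 120 mm) a post 56 mm wide, 134 mm high, with a clamp screw up to 150 mm. Origin on the bench under the middle of the bangle; x along the mandrel towards the post.
- jar: Amber glass jar with a red lid, 68 mm wide, 95 mm high; origin at the centre of its underside. Bystander.
- loupe: Folding loupe, black and steel, about 76 x 28 x 21 mm; origin under its lens. Bystander.
- tweezers: Steel tweezers lying flat, 146 mm long, 6 mm high; origin under the middle. Bystander.
- graver: Graver with a wooden handle, 122 mm long, lying on the bench. Bystander.
Things that resemble listed ones, but are neither listed nor needed, are in the scene too. Of the things like the pen, leave any that is pink, purple or turquoise; of the rest the smaller one is meant.

How it is judged:
By the outcome, as a careful person would: the job done as asked, in the order asked, and still so for the second after the job is handed in, with the robot touching nothing.
It also fails if it takes over 67 s, if anything falls off the work surface, if the arm or the gripper's body presses on something with over 40 N, if the wrist force passes 120 N, or if a joint passes its speed limit or range.

## Robot

A 6-joint arm with a two-finger parallel gripper is mounted at the origin on the work surface. World frame = base frame: x ahead of the robot, y to its left, z up, the work surface at z = 0. Lengths are in m, angles in rad, forces in N, time in s.
With the tool pointing down it reaches from about 0.3 to 0.775 m from the base axis. Payload 14.6 kg.
Tool frame: the origin (TCP) lies at the very end of the fingers, on their centre line; the grasp point (between the pads) lies 19 mm behind it; z points along the fingers, y is the line along which they close (so a half turn about z gives the same grasp; the last joint's range is limited). The gripper opens to 94 mm and grips with 3 to 60 N. Pads are 16 mm wide; open, the fingers measure 119 mm over their backs; the gripper's body (75 mm by 177 mm) begins 78 mm behind the grasp point.
Start: joints at [1.137, 0.3, 1.521, -0, 1.321, -0.067], TCP at [0.197, 0.513, 0.205] pointing down, gripper open.
Joint ranges: [-3.03, 3.03], [-0.79, 2.21], [0.23, 2.52], [-1.04, 4.18], [0, 3.07], [-2.55, 2.55]. Speed limits (rad/s): [2.22, 2.22, 2.57, 3.14, 3.14, 3.14].

## Interface

Orientations are given as [roll, pitch, yaw] about the fixed x, y, z axes, in that order (R = Rz(yaw) Ry(pitch) Rx(roll)).
In Python, from station import ctrl, cams gives the robot as it stands. The module is installed in compiled form; this text tells all that it offers.
- The arm moves only by the tool arm_command, never from a script. Its argument "plan" is a list that holds one entry, the list of rows, each a list of 7 numbers: the shift along the tool's x, y, z in fractions of the full range, 1 being 750 mm, then the turn, a rotation vector about the tool's x, y, z in shares of 2 pi rad (1.0 is 2 pi rad), then the closure, from -1 (fully open) to 1 (shut). A call has 1 to 12 rows; each row is the pose to reach, as a shift and turn from the pose commanded when the call began, along the tool's axes at that moment; what a row does not reach only later rows make up. A row lasts 1/10 s, in which the tool goes at most 50 mm and 8.59 degrees, less where a joint would pass 70% of its speed; a pose out of reach is approached as far as the arm can. No shift or turn number may pass 1 either way. A call with a gripper value outside its range is refused whole. The fingers move at their own pace and stop on an object; "squeeze" is the grip in N (left out, the last holds). Time passes only in rows, so rows that repeat a pose let the fingers close. It gives the time, the measured TCP pose, the force, the opening and the grip force at its end, in the units of the state.
- ctrl.get_obs(): the state, without advancing time (a new reading comes with each control period).
- cams.camera(name): name is "side" or "top"; returns (picture, depth): 400x640x3 uint8, blue, green, red; 400x640 float32, m along the optical axis (not along the pixel's ray), 0 where there is no reading.
- cams.camera_info(name): a dict with "fx", "fy", "cx", "cy" (pixels), "world_to_cam" (4x4, takes a point from world to camera coordinates). Camera axes: x right, y down, z forward; pixel columns grow to the right and rows downward; lengths in m; the calibration is good to about 2 mm. A picture is of the moment at which its call begins. camera_info takes no time and is no camera call.
- ctrl.hand_in(): hands the job in; it is judged then, once.
The state is a dict: "time_s": time; "qpos": joint angles; "joint_vel": joint speeds; "tau": joint torques, N m; "ee_pos": TCP position; "eef_rot": TCP orientation; "force": force on the tool from outside, world axes, zero at the start; "moment": the same for the moment, N m; "grip_width": finger opening in m; "grip_force": force on a finger pad.
Only numpy, scipy, OpenCV 4.12 (cv2) and the standard library are available. Lean on these libraries where they do the work, as an engineer would, in place of code of your own. Each camera call takes 0.05 s, during which the arm holds its last target. There are 200 camera calls.

## Working session

There is one attempt and no reset: what is moved stays moved. The work goes in short steps, Python scripts to look and compute and a tool call to move; the robot and the scene stay as the last step left them, time stands still between calls to the robot, and variables do not carry over. Pictures are saved under pics/ and viewed, at most 10 in all, crops included, and the job is handed in when it is done.

Besides the shell and the picture viewer there is one more tool, called after "Emit:" as a command line: name --argument value ..., lists and objects as JSON in quotes. arm_command: Moves the arm, as the interface text tells. Its arguments: {"type":"object","properties":{"plan":{"type":"array"},"squeeze":{"type":"number"}},"required":["plan"]}

```bash
mkdir -p pics; cat > h.py <<'E'
import numpy as np, cv2
from station import ctrl, cams
from scipy.spatial.transform import Rotation as R
def snap(n):
    im,d=cams.camera(n); np.savez(f'{n}.npz',im=im,d=d); return im,d
def load(n):
    z=np.load(f'{n}.npz'); return z['im'],z['d']
def ray(n,u,v):
    k=cams.camera_info(n); T=np.linalg.inv(k['world_to_cam'])
    return T[:3,3], T[:3,:3]@np.array([(u-k['cx'])/k['fx'],(v-k['cy'])/k['fy'],1.])
def onz(n,u,v,z):
    o,r=ray(n,u,v); return o+r*(z-o[2])/r[2]
def pts(n,d):
    v,u=np.mgrid[:400,:640]; k=cams.camera_info(n); T=np.linalg.inv(k['world_to_cam'])
    c=np.stack([(u-k['cx'])/k['fx']*d,(v-k['cy'])/k['fy']*d,d],-1)
    return c@T[:3,:3].T+T[:3,3]
E
python3 - <<'E'
from h import *
for n in('top','side'):
    im,d=snap(n); cv2.imwrite(f'pics/{n}0.png',im)
    k=cams.camera_info(n); T=np.linalg.inv(k['world_to_cam']); print(n,k['fx'],k['cx'],k['cy'],T.round(3).tolist())
o=ctrl.get_obs(); print(o)
E
```

```text
top 430.7341812654179 319.407664411524 189.23600187312303 [[-0.004, -0.994, 0.113, 0.416], [-1.0, 0.003, -0.009, -0.052], [0.009, -0.113, -0.994, 1.107], [0.0, 0.0, 0.0, 1.0]]
side 448.43472919157324 318.8040828097257 195.4461668312542 [[1.0, -0.01, 0.028, 0.51], [-0.028, -0.561, 0.827, -1.065], [0.008, -0.828, -0.561, 0.812], [0.0, 0.0, 0.0, 1.0]]
{'time_s': 0.1, 'qpos': array([ 1.13740435e+00,  3.00407317e-01,  1.52148482e+00,  3.51101534e-05,
        1.32070611e+00, -6.66078594e-02]), 'joint_vel': array([-0.00290136, -0.00224493, -0.00273482,  0.00026975,  0.00012743,
        0.00094873]), 'tau': array([ 1.92056441e-04, -5.32640469e+01, -3.53280544e+01,  7.08972942e-02,
        2.35706067e-02, -7.70133192e-05]), 'ee_pos': array([0.19714285, 0.51321514, 0.20496204]), 'eef_rot': array([-3.14059156e+00, -1.00864413e-04,  2.77479978e+00]), 'force': array([ 0.32754381, -0.4805557 , -0.01425512]), 'moment': array([ 0.03265708,  0.01684687, -0.04205344]), 'grip_force': 0.0, 'grip_width': 0.09414769290941485}
```

View pics/top0.png

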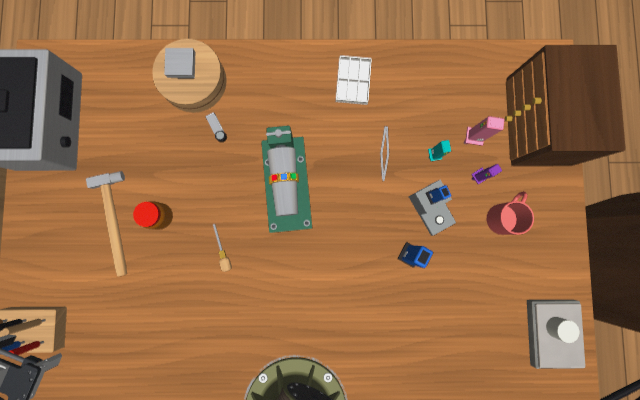

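View pics/side0.png

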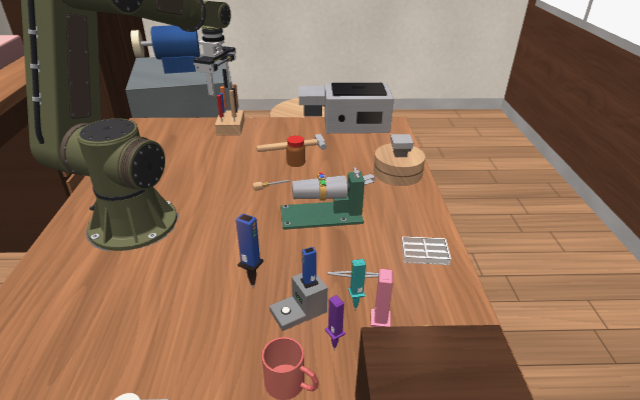

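The top view shows the stand at (285,180), the dock at (433,208) with its white disc at (439,220), and blue pens at (438,195) and (415,255). Turquoise, purple and pink ones are at (440,150), (487,173) and (487,130). The pen in the dock (side 309,265) is the smaller blue one, so it fits. I'll confirm with an enlarged crop and measure.

```bash
python3 - <<'E'
from h import *
im,d=load('top'); s,sd=load('side')
a=cv2.resize(im[165:275,385:475],None,fx=4,fy=4,interpolation=cv2.INTER_CUBIC)
b=cv2.resize(im[160:200,255:315],None,fx=6,fy=6,interpolation=cv2.INTER_CUBIC)
c=cv2.resize(s[235:335,225:345],None,fx=3,fy=3,interpolation=cv2.INTER_CUBIC)
o=np.zeros((560,780,3),np.uint8)
o[:440,:360]=a; o[:240,370:730]=b; o[250:550,370:730]=c
cv2.imwrite('pics/crop1.png',o)
for n,(i,dd) in dict(top=(im,d),side=(s,sd)).items():
    P=pts(n,dd); h=cv2.cvtColor(i,cv2.COLOR_BGR2HSV)
    roi=dict(top=(260,165,310,190),side=(310,165,335,205))[n]
    for nm,lo,hi in(('red',0,8),('red2',170,180),('blue',105,130),('green',50,85)):
        m=cv2.inRange(h,(lo,120,60),(hi,255,255)); M=np.zeros_like(m); x0,y0,x1,y1=roi; M[y0:y1,x0:x1]=m[y0:y1,x0:x1]
        k,l,st,ce=cv2.connectedComponentsWithStats(M)
        for j in range(1,k):
            if st[j,4]>5: print(n,nm,st[j],ce[j].round(1),np.median(P[l==j],0).round(4))
    # pen & disc
    roi=dict(top=(405,175,470,240),side=(265,240,330,330))[n]
    x0,y0,x1,y1=roi
    m=cv2.inRange(h,(100,120,40),(130,255,255)); M=np.zeros_like(m); M[y0:y1,x0:x1]=m[y0:y1,x0:x1]
    q=P[M>0]; print(n,'pen n',len(q),np.percentile(q,[2,50,98],axis=0).round(3).tolist())
    m=cv2.inRange(h,(0,0,200),(180,50,255)); M=np.zeros_like(m); M[y0:y1,x0:x1]=m[y0:y1,x0:x1]
    k,l,st,ce=cv2.connectedComponentsWithStats(M)
    for j in range(1,k): 
        if st[j,4]>8: print(n,'disc',st[j],ce[j],onz(n,*ce[j],.0235).round(4),np.median(P[l==j],0).round(4))
E
```

```text
top red2 [272 175   4   5  19] [273.6 177.1] [0.5541 0.042  0.1418]
top blue [281 174   6   5  30] [283.5 176. ] [0.5557 0.02   0.1457]
top green [290 173   6   6  30] [293.  175.4] [ 0.5589 -0.001   0.138 ]
top pen n 188 [[0.501, -0.344, 0.09], [0.513, -0.327, 0.158], [0.529, -0.321, 0.178]]
top disc [437 217   6   6  32] [439.5 219.5] [ 0.462  -0.3641  0.0235] [ 0.462  -0.3638  0.0238]
side blue [320 174   4   4  13] [321.8 175.6] [0.5545 0.0178 0.1443]
side green [321 180   4   5  19] [322.6 181.9] [ 0.5566 -0.0026  0.1375]
side pen n 376 [[0.501, -0.349, 0.089], [0.514, -0.343, 0.138], [0.527, -0.334, 0.176]]
side disc [282 307   8   6  35] [285.4        309.48571429] [ 0.4595 -0.3641  0.0235] [ 0.4588 -0.3634  0.0229]
```

View pics/crop1.png

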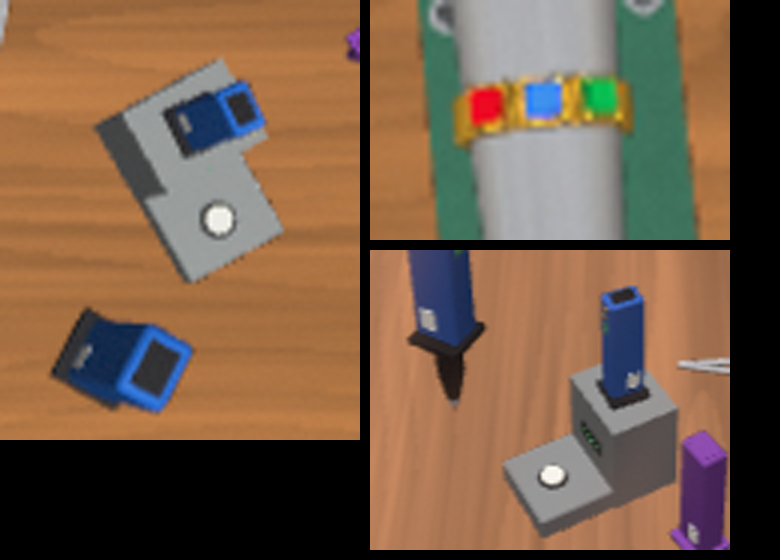

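The crop confirms it: the small blue pen stands in the dock at (438,195). The second blue pen at (415,255) is larger and stands outside the dock. Next I'll fit the geometry.

```bash
python3 - <<'E'
from h import *
for n in('top','side'):
    i,d=load(n); P=pts(n,d); h=cv2.cvtColor(i,cv2.COLOR_BGR2HSV); X,Y,Z=P[...,0],P[...,1],P[...,2]
    near=(abs(X-.50)<.09)&(abs(Y+.34)<.08)
    def rect(m,t):
        q=P[m]; 
        if len(q)<8: print(n,t,len(q)); return
        r=cv2.minAreaRect((q[:,:2]*1000).astype(np.float32)); print(n,t,len(q),np.round(r[0],1),np.round(r[1],1),round(r[2],1),'z',np.median(q[:,2]).round(4))
    g=(h[...,1]<60)
    rect(near&g&(abs(Z-.08)<.004),'tall'); rect(near&g&(abs(Z-.02)<.004),'low'); rect(near&(abs(Z-.20)<.03)&(Z>.170),'pentop')
    b=(h[...,0]>100)&(h[...,0]<130)&(h[...,1]>120)
    rect(near&(Z>.095)&(Z<.165)&b,'handle'); rect(near&(abs(Z-.085)<.003),'collar')
    st=(abs(X-.55)<.2)&(abs(Y-.02)<.1)
    rect(st&(h[...,0]>60)&(h[...,0]<90)&(h[...,1]>80)&(abs(Z-.012)<.005),'base')
    # gold bangle
    go=st&(h[...,0]>15)&(h[...,0]<32)&(h[...,1]>120)&(Z>.1); rect(go,'gold')
    # mandrel ridge: per x highest z
    m=st&(h[...,1]<50)&(Z>.115)&(X<.60); q=P[m]
    for x in np.arange(.47,.62,.015):
        s=q[abs(q[:,0]-x)<.008]
        if len(s)>6:
            A=np.c_[2*s[:,1],2*s[:,2],np.ones(len(s))]; y,z,c=np.linalg.lstsq(A,(s[:,1:]**2).sum(1),rcond=None)[0]
            print(n,'mandrel x',x.round(3),'y',y.round(4),'z',z.round(4),'r',np.sqrt(c+y*y+z*z).round(4))
    o=(Z>.135)&(abs(X-.65)<.06)&(abs(Y-.02)<.06)&st; rect(o,'post+')
E
```

```text
top tall 393 [ 515.3 -334.1] [55.2 70.8] 28.2 z 0.0807
top low 572 [ 488.7 -348.3] [115.   69.2] 29.1 z 0.0207
top pentop 118 [ 515.1 -333.7] [27.3 19.8] 24.8 z 0.1753
top handle 97 [ 516.1 -326.3] [12.2 29.8] 85.9 z 0.1345
top collar 139 [ 515.4 -333.8] [54.6 69.8] 28.0 z 0.0833
top base 1637 [555.8  23.6] [236.6 107.4] 5.5 z 0.0121
top gold 116 [505.3 -18.1] [180.3  63.5] 40.0 z 0.1348
top mandrel x 0.47 y 0.0162 z 0.1057 r 0.021
top mandrel x 0.485 y 0.0169 z 0.1047 r 0.0228
top mandrel x 0.5 y 0.018 z 0.104 r 0.0241
top mandrel x 0.515 y 0.0196 z 0.1026 r 0.0261
top mandrel x 0.53 y 0.0213 z 0.1028 r 0.0269
top mandrel x 0.545 y 0.0219 z 0.1035 r 0.0266
top mandrel x 0.56 y 0.0292 z 0.1215 r 0.0155
top mandrel x 0.575 y 0.0254 z 0.1028 r 0.0292
top mandrel x 0.59 y 0.0272 z 0.1032 r 0.0296
top mandrel x 0.605 y 0.0273 z 0.1023 r 0.0306
top post+ 206 [635.7  31. ] [72.7 55.1] 5.8 z 0.1383
side tall 369 [ 513.1 -334.9] [56.4 70.5] 29.0 z 0.0792
side low 694 [ 487.1 -350. ] [117.8  71. ] 27.3 z 0.0194
side pentop 89 [ 513.1 -336.2] [27.9 21.8] 10.6 z 0.1739
side handle 275 [ 514.4 -342.7] [27.3 12.6] 7.0 z 0.1317
side collar 65 [ 508.3 -337.4] [39.1 68.1] 34.8 z 0.0844
side base 1294 [552.7  21.9] [233.6 114.2] 6.3 z 0.0112
side gold 71 [552.7  11.2] [16.1 55.6] 9.1 z 0.1182
side mandrel x 0.47 y 0.0085 z 0.1156 r 0.0117
side mandrel x 0.485 y 0.0103 z 0.1167 r 0.0112
side mandrel x 0.5 y 0.0122 z 0.1146 r 0.0135
side mandrel x 0.515 y 0.0164 z 0.1107 r 0.0179
side mandrel x 0.53 y 0.0156 z 0.1131 r 0.0161
side mandrel x 0.545 y 0.0115 z 0.1235 r 0.0112
side mandrel x 0.56 y 0.0186 z 0.1239 r 0.0155
side mandrel x 0.575 y 0.0206 z 0.1117 r 0.02
side mandrel x 0.59 y 0.0201 z 0.1144 r 0.0177
side mandrel x 0.605 y 0.0279 z 0.0993 r 0.0321
side post+ 54 [655.7  31.7] [57.9 23.6] 85.2 z 0.1472
```

```bash
cat >> h.py <<'E'
def go(p,rpy):
    """shift (mm, tool axes) and turn from the present pose to TCP pose p,rpy"""
    o=ctrl.get_obs(); A=R.from_euler('xyz',o['eef_rot']); B=R.from_euler('xyz',rpy) if not isinstance(rpy,R) else rpy
    s=A.inv().apply(np.array(p)-o['ee_pos'])*1000; t=(A.inv()*B).as_rotvec()
    print('shift',s.round(1),'turn',t.round(4)); return s,t
E
python3 - <<'E'
from h import *
i,d=load('top'); P=pts('top',d); h=cv2.cvtColor(i,cv2.COLOR_BGR2HSV)
for nm,lo,hi in(('purple',131,150),('pink',155,172),('turq',80,98)):
    m=(h[...,0]>=lo)&(h[...,0]<=hi)&(h[...,1]>70)&(P[...,1]<-.25)&(P[...,2]>.02); q=P[m]
    print(nm,len(q),np.percentile(q,[3,50,97],axis=0).round(3).tolist())
m=(P[...,2]>.1)&(abs(P[...,0]-.40)<.06)&(abs(P[...,1]+.28)<.06);print('big',np.percentile(P[m],[3,50,97],axis=0).round(3).tolist())
go([.514,-.335,.26],[np.pi,0,.445])
E
```

```text
purple 267 [[0.553, -0.465, 0.06], [0.566, -0.448, 0.117], [0.582, -0.441, 0.154]]
pink 556 [[0.642, -0.456, 0.08], [0.655, -0.432, 0.162], [0.676, -0.42, 0.206]]
turq 283 [[0.608, -0.356, 0.06], [0.619, -0.34, 0.129], [0.635, -0.333, 0.155]]
big [[0.359, -0.287, 0.111], [0.379, -0.265, 0.214], [0.398, -0.253, 0.22]]
shift [-600.  -678.2  -54.4] turn [-6.0000e-04  1.1000e-03  2.3298e+00]
```

The manual's scale: shifts go in shares of 750 mm and turns go in shares of 2 pi rad. Converting my numbers, -678 mm / 750 = -0.904, -600 mm / 750 = -0.8, 0.15 rad / 6.2832 = 0.0239.

Emit:
arm_command --plan '[[[-0.0667,-0.076,-0.0533,0,0,0.0239,-1],[-0.16,-0.1733,-0.08,0,0,0.0637,-1],[-0.4,-0.4533,-0.08,0,0,0.191,-1],[-0.8,-0.904,-0.08,0,0,0.3708,-0.28],[-0.8,-0.904,-0.08,0,0,0.3708,-0.28],[-0.8,-0.904,-0.08,0,0,0.3708,-0.28],[-0.8,-0.904,-0.08,0,0,0.3708,-0.28],[-0.8,-0.904,-0.08,0,0,0.3708,-0.28],[-0.8,-0.904,-0.08,0,0,0.3708,-0.28],[-0.8,-0.904,-0.08,0,0,0.3708,-0.28],[-0.8,-0.904,-0.08,0,0,0.3708,-0.28],[-0.8,-0.904,-0.08,0,0,0.3708,-0.28]]]'

```text
time_s: 1.3
ee_pos: [0.405, -0.0433, 0.2573]
eef_rot: [3.141, -0.0, 0.968]
force: [1.6, 0.7, 0.6]
grip_width: 0.0602
grip_force: 0.0
```

```bash
python3 - <<'E'
from h import *
o=ctrl.get_obs(); print(o['time_s'],o['ee_pos'],o['eef_rot'],o['grip_width'],o['qpos'])
go([.514,-.335,.26],[np.pi,0,.445])
E
```

```text
1.3 [ 0.40501217 -0.04332007  0.25730583] [ 3.14131968e+00 -1.81296951e-04  9.68315407e-01] 0.060178773512393195 [-1.96570492e-01 -6.70308613e-02  1.80894920e+00  5.96535977e-05
  1.39935193e+00  4.05900285e-01]
shift [-178.6  255.1   -2.7] turn [ 2.000e-04 -2.000e-04  5.233e-01]
```

In the tool's units: 255 mm / 750 = 0.34, -178 mm / 750 = -0.2373, 0.523 rad / 6.2832 = 0.0832.

Emit:
arm_command --plan '[[[-0.2373,0.34,-0.004,0,0,0.0832,-0.28],[-0.2373,0.34,-0.004,0,0,0.0832,-0.28],[-0.2373,0.34,-0.004,0,0,0.0832,-0.28],[-0.2373,0.34,-0.004,0,0,0.0832,-0.28],[-0.2373,0.34,-0.004,0,0,0.0832,-0.28],[-0.2373,0.34,-0.004,0,0,0.0832,-0.28],[-0.2373,0.34,-0.004,0,0,0.0832,-0.28],[-0.2373,0.34,-0.004,0,0,0.0832,-0.28],[-0.2373,0.34,-0.004,0,0,0.0832,-0.28],[-0.2373,0.34,-0.004,0,0,0.0832,-0.28]]]'

```text
time_s: 2.3
ee_pos: [0.516, -0.3302, 0.2608]
eef_rot: [3.141, -0.0, 0.453]
force: [0.5, -0.2, 0.4]
grip_width: 0.0602
grip_force: 0.0
```

```bash
python3 - <<'E'
from h import *
o=ctrl.get_obs(); print(o['ee_pos'],o['eef_rot'],o['force'])
go([.514,-.335,.121],[np.pi,0,.445])
E
```

```text
[ 0.51598718 -0.33021316  0.26080125] [ 3.14107540e+00 -3.48665379e-04  4.53098643e-01] [ 0.47473476 -0.19675154  0.44389058]
shift [ -3.9   3.4 139.8] turn [ 0.0005 -0.0004  0.0081]
```

In the tool's units: 140 mm / 750 = 0.1867, 135 mm / 750 = 0.18, 0.008 rad / 6.2832 = 0.0013.

Emit:
arm_command --plan '[[[-0.0053,0.004,0.0533,0,0,0.0013,-0.28],[-0.0053,0.004,0.1067,0,0,0.0013,-0.28],[-0.0053,0.004,0.1533,0,0,0.0013,-0.28],[-0.0053,0.004,0.18,0,0,0.0013,-0.28],[-0.0053,0.004,0.1867,0,0,0.0013,-0.28],[-0.0053,0.004,0.1867,0,0,0.0013,-0.28],[-0.0053,0.004,0.1867,0,0,0.0013,0.2],[-0.0053,0.004,0.1867,0,0,0.0013,0.6],[-0.0053,0.004,0.1867,0,0,0.0013,1],[-0.0053,0.004,0.1867,0,0,0.0013,1],[-0.0053,0.004,0.1867,0,0,0.0013,1],[-0.0053,0.004,0.1867,0,0,0.0013,1]]]' --squeeze 8

```text
time_s: 3.5
ee_pos: [0.5137, -0.336, 0.1203]
eef_rot: [-3.142, -0.0, 0.444]
force: [-0.4, 0.1, 1.7]
grip_width: 0.0198
grip_force: 8.0
```

```bash
python3 - <<'E'
from h import *
o=ctrl.get_obs(); print(o['ee_pos'],o['eef_rot'],o['force'],o['moment'],o['grip_width'])
im,d=snap('side'); t,dt=snap('top')
a=cv2.resize(im[180:340,230:350],None,fx=3,fy=3); b=cv2.resize(t[150:270,390:490],None,fx=4,fy=4)
c=np.zeros((480,770,3),np.uint8); c[:480,:360]=a; c[:480,370:]=b; cv2.imwrite('pics/grasp.png',c)
E
```

```text
[ 0.5137162  -0.33600356  0.12030711] [-3.14158034e+00 -1.04358952e-05  4.43783833e-01] [-0.35956625  0.05384645  1.74489663] [0.07601224 0.2429665  0.1022705 ] 0.01984111192017962
```

View pics/grasp.png

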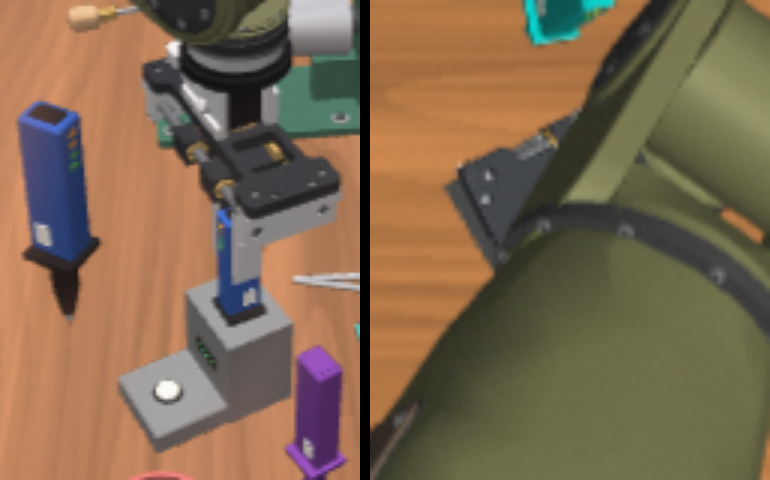

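The grasp is good: 19.8 mm opening, the pen between the pads, and the neighbours clear. Now I'll firm up the grip and lift.

In the tool's units: -100 mm / 750 = -0.1333, -97 mm / 750 = -0.1293.

Emit:
arm_command --plan '[[[0,0,0,0,0,0,1],[0,0,0,0,0,0,1],[0,0,-0.0133,0,0,0,1],[0,0,-0.0333,0,0,0,1],[0,0,-0.06,0,0,0,1],[0,0,-0.0867,0,0,0,1],[0,0,-0.1133,0,0,0,1],[0,0,-0.1293,0,0,0,1],[0,0,-0.1333,0,0,0,1],[0,0,-0.1333,0,0,0,1],[0,0,-0.1333,0,0,0,1],[0,0,-0.1333,0,0,0,1]]]' --squeeze 35

```text
time_s: 4.8
ee_pos: [0.5135, -0.3359, 0.2192]
eef_rot: [-3.14, 0.001, 0.444]
force: [0.2, 0.3, -2.0]
grip_width: 0.0198
grip_force: 35.0
```

```bash
python3 - <<'E'
from h import *
o=ctrl.get_obs(); print(o['ee_pos'],o['eef_rot'],o['force'],o['moment'],o['grip_width'])
go([.461,-.364,.190],[np.pi,0,.444])
im,d=snap('side')
c=cv2.resize(im[170:340,250:350],None,fx=3.5,fy=3.5); cv2.imwrite('pics/lift.png',c)
E
```

```text
[ 0.5135106  -0.33586574  0.21923837] [-3.14026015e+00  7.21722999e-04  4.43785198e-01] [ 0.21867566  0.33867664 -2.01072425] [-0.09484874  0.15136954 -0.01802859] 0.019807877839979622
shift [-59.5   2.9  29.3] turn [-0.0013  0.0007 -0.0002]
```

View pics/lift.png

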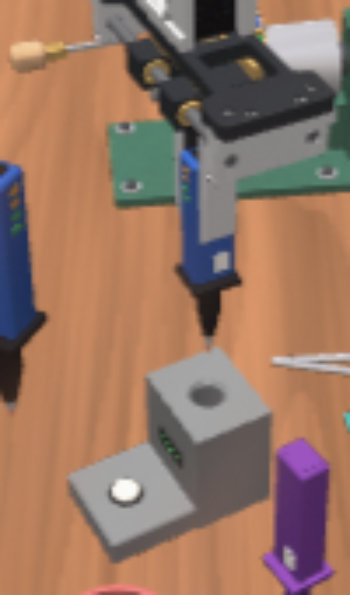

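The pen is clear of the dock, with its tip at about side pixel (310,268) and the socket mouth at about (309,283). I'll estimate the tip's length and the camera offset from this.

```bash
python3 - <<'E'
from h import *
for v in(267,268,269):
    o,r=ray('side',310,v); print('tip',(o+r*(-.3359-o[1])/r[1]).round(4))
im,d=load('side')
print('hole',onz('side',309.1,282.6,.08).round(4))
g=cv2.cvtColor(im,cv2.COLOR_BGR2GRAY).astype(int); print(g[258:276,303:318])
print(g[274:292,296:324:2])
E
```

```text
tip [ 0.5162 -0.3359  0.127 ]
tip [ 0.5162 -0.3359  0.124 ]
tip [ 0.5162 -0.3359  0.121 ]
hole [ 0.514  -0.3367  0.08  ]
[[137 143 129  74  31  31  29  28  27  27 128 146 147 151 152]
 [138 144 150  92  32  30  29  27  26  50 131 146 147 152 153]
 [138 144 149 112  55  29  28  27  25  99 141 146 147 152 153]
 [138 144 150 112  56  29  28  24  25 100 140 145 146 152 153]
 [137 144 150 131  72  28  27  26  26 127 150 145 146 151 153]
 [137 143 150 151  91  29  27  24  50 130 150 145 145 151 155]
 [138 144 149 151 110  52  26  24  98 139 149 145 145 151 154]
 [143 148 151 151 111  58  33  36 100 140 148 145 145 151 154]
 [144 148 151 150 148 121  97 113 140 148 147 145 144 150 153]
 [144 148 151 150 149 137 120 120 140 148 148 143 144 150 157]
 [143 148 151 151 149 140 122 130 145 149 147 144 144 152 160]
 [143 148 150 151 148 139 118 145 163 160 150 144 144 151 161]
 [143 148 151 151 155 157 143 157 166 166 160 148 144 150 161]
 [145 150 157 163 165 165 165 165 166 167 166 159 148 154 163]
 [155 163 165 165 165 165 165 166 167 167 166 166 156 157 164]
 [165 165 165 165 165 165 166 166 
[... 518 characters left out ...]
5 165 165 143 128 106 102 145 155 166 166 165 161]
 [164 165 165 166 128  85  84  87 101 155 165 165 165 162]
 [154 165 165 166 111  77  84  87  90 141 166 165 165 165]
 [145 165 166 166 111  76  84  87  90 139 165 165 165 165]
 [115 165 166 167 138  78  84  87  93 149 164 165 165 164]
 [ 89 153 165 166 166 106  88  90 122 166 165 165 165 164]
 [ 88 115 166 166 166 166 134 129 165 165 165 165 164 164]
 [ 88  88 166 167 166 167 167 166 165 165 164 164 165 164]
 [ 88  88 154 166 166 166 165 166 165 165 165 164 165 164]
 [ 88  88 115 166 166 166 165 165 164 166 165 164 164 161]
 [ 88  88  88 160 166 165 166 165 166 165 165 163 137 102]
 [ 84  88  88 146 166 166 165 165 165 165 162 136  89  88]]
```

In the tool's units: 68 mm / 750 = 0.0907, 66 mm / 750 = 0.088.

Emit:
arm_command --plan '[[[-0.02,0.0013,0,0,0,0,1],[-0.0467,0.0027,0.0067,0,0,0,1],[-0.0693,0.004,0.016,0,0,0,1],[-0.08,0.004,0.0267,0,0,0,1],[-0.08,0.004,0.04,0,0,0,1],[-0.08,0.004,0.0533,0,0,0,1],[-0.08,0.004,0.0667,0,0,0,1],[-0.08,0.004,0.08,0,0,0,1],[-0.08,0.004,0.088,0,0,0,1],[-0.08,0.004,0.0907,0,0,0,1],[-0.08,0.004,0.0907,0,0,0,1],[-0.08,0.004,0.0907,0,0,0,1]]]'

```text
time_s: 6.05
ee_pos: [0.461, -0.3646, 0.1526]
eef_rot: [3.141, -0.0, 0.444]
force: [0.9, 0.1, -1.2]
grip_width: 0.0196
grip_force: 35.0
```

```bash
python3 - <<'E'
from h import *
o=ctrl.get_obs(); print(o['ee_pos'],o['force'])
im,d=snap('side'); t,_=snap('top')
c=cv2.resize(im[235:330,255:325],None,fx=6,fy=6,interpolation=cv2.INTER_CUBIC); cv2.imwrite('pics/disc.png',c)
E
```

```text
[ 0.46101388 -0.36459883  0.15259227] [ 0.87870979  0.12119364 -1.20008767]
```

View pics/disc.png

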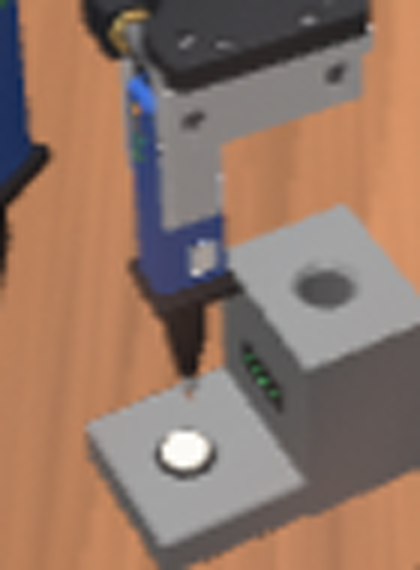

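The crop shows the nose end at about (287,298), the tip at about (287,301) and the disc at (286,310). The tip is therefore about 12–15 mm long and lined up with the disc. I'll descend to just above it.

In the tool's units: 25 mm / 750 = 0.0333, 23 mm / 750 = 0.0307.

Emit:
arm_command --plan '[[[-0.0013,0,0.008,0,0,0,1],[-0.0013,0,0.016,0,0,0,1],[-0.0013,0,0.0227,0,0,0,1],[-0.0013,0,0.0267,0,0,0,1],[-0.0013,0,0.0307,0,0,0,1],[-0.0013,0,0.0333,0,0,0,1],[-0.0013,0,0.0333,0,0,0,1],[-0.0013,0,0.0333,0,0,0,1]]]'

```text
time_s: 6.95
ee_pos: [0.46, -0.365, 0.1273]
eef_rot: [3.141, -0.0, 0.444]
force: [-0.3, 1.0, -1.4]
grip_width: 0.0198
grip_force: 35.0
```

```bash
python3 - <<'E'
from h import *
k=cams.camera_info('side')
for L in(.013,.016,.02): 
    c=k['world_to_cam']@np.array([.461,-.3646,.1526-.0853-L,1]); print(L,k['fx']*c[0]/c[2]+k['cx'],k['fy']*c[1]/c[2]+k['cy'])
o=ctrl.get_obs(); print(o['ee_pos'],o['eef_rot'],o['force'],o['moment'])
E
```

```text
0.013 285.5971859007804 300.2242465160423
0.016 285.64264086607864 301.15691140920404
0.02 285.7030111299699 302.3956149337333
[ 0.4599629  -0.36495908  0.12730421] [ 3.14145488e+00 -7.41491411e-05  4.43803974e-01] [-0.32778452  0.9659658  -1.40707861] [-0.02936614  0.14499611 -0.01555385]
```

In the tool's units: 2 mm / 750 = 0.0027, 1.4 mm / 750 = 0.0019.

Emit:
arm_command --plan '[[[0,0,0.0009,0,0,0,1],[0,0,0.0019,0,0,0,1],[0,0,0.0027,0,0,0,1],[0,0,0.0027,0,0,0,1]]]'

```text
time_s: 7.35
ee_pos: [0.4599, -0.3649, 0.1251]
eef_rot: [-3.141, 0.0, 0.444]
force: [-0.6, 0.4, -2.1]
grip_width: 0.0201
grip_force: 35.0
```

In the tool's units: 2 mm / 750 = 0.0027, 1.4 mm / 750 = 0.0019.

Emit:
arm_command --plan '[[[0,0,0.0009,0,0,0,1],[0,0,0.0019,0,0,0,1],[0,0,0.0027,0,0,0,1],[0,0,0.0027,0,0,0,1]]]'

```text
time_s: 7.75
ee_pos: [0.46, -0.365, 0.1234]
eef_rot: [3.141, -0.0, 0.444]
force: [0.0, 0.5, 1.5]
grip_width: 0.0199
grip_force: 35.0
```

In the tool's units: 0.7 mm / 750 = 0.0009, 0.4 mm / 750 = 0.0005.

Emit:
arm_command --plan '[[[0,0,0.0005,0,0,0,1],[0,0,0.0009,0,0,0,1],[0,0,0.0009,0,0,0,1]]]'

```text
time_s: 8.05
ee_pos: [0.46, -0.365, 0.1226]
eef_rot: [3.141, -0.0, 0.444]
force: [-1.1, 0.3, 3.0]
grip_width: 0.0198
grip_force: 35.0
```

Emit:
arm_command --plan '[[[0,0,0,0,0,0,1],[0,0,0,0,0,0,1],[0,0,0,0,0,0,1],[0,0,0,0,0,0,1],[0,0,0,0,0,0,1]]]'

```text
time_s: 8.55
ee_pos: [0.46, -0.365, 0.1225]
eef_rot: [3.141, -0.0, 0.444]
force: [-0.2, -0.7, 2.7]
grip_width: 0.0198
grip_force: 35.0
```

Emit:
arm_command --plan '[[[0,0,0,0,0,0,1],[0,0,0,0,0,0,1],[0,0,0,0,0,0,1],[0,0,0,0,0,0,1]]]'

```text
time_s: 8.95
ee_pos: [0.4599, -0.3649, 0.1225]
eef_rot: [3.142, -0.0, 0.444]
force: [1.1, -0.7, 2.6]
grip_width: 0.0198
grip_force: 35.0
```

The tester is proven, with contact at TCP z ≈ 0.124, which puts the tip about 100.5 mm beyond the TCP. Next is a retreat. I'll also fit the bangle pose from the stone centroids.

In the tool's units: -175 mm / 750 = -0.2333, -170 mm / 750 = -0.2267.

Emit:
arm_command --plan '[[[0,0,0,0,0,0,1],[0,0,-0.004,0,0,0,1],[0,0,-0.0267,0,0,0,1],[0,0,-0.08,0,0,0,1],[0,0,-0.14,0,0,0,1],[0,0,-0.2,0,0,0,1],[0,0,-0.2267,0,0,0,1],[0,0,-0.2333,0,0,0,1]]]'

```text
time_s: 9.75
ee_pos: [0.4602, -0.3651, 0.2998]
eef_rot: [3.139, -0.001, 0.444]
force: [-0.8, -0.3, -2.0]
grip_width: 0.0202
grip_force: 35.0
```

```bash
python3 - <<'E'
from h import *
from scipy.optimize import least_squares
C={}
for n,(x0,y0,x1,y1) in dict(top=(266,168,302,186),side=(312,168,334,200)).items():
    im=cv2.imread(f'pics/{n}0.png'); f=im.astype(float); b,g,r=f[...,0],f[...,1],f[...,2]
    W=dict(red=r-np.maximum(g,b)-80, blue=b-np.maximum(r,0)-40, green=g-np.maximum(r,b)-30)
    for s,w in W.items():
        w=w.copy(); w[w<0]=0; w=np.minimum(w,60); m=np.zeros_like(w); m[y0:y1,x0:x1]=w[y0:y1,x0:x1]
        k,l,st,ce=cv2.connectedComponentsWithStats((m>0).astype(np.uint8)); 
        if k<2: continue
        j=1+st[1:,4].argmax(); q=m*(l==j); v,u=np.mgrid[:400,:640]
        C[n,s]=((q*u).sum()/q.sum(),(q*v).sum()/q.sum(),st[j,4]); print(n,s,np.round(C[n,s],2),st[j])
ang=dict(red=30,blue=0,green=-30)
def tops(p,yaw,roll):
    Y=R.from_euler('z',yaw)
    return {s:np.array([*p,.1])+Y.apply([0,.046*np.sin(np.radians(a)+roll),.046*np.cos(np.radians(a)+roll)]) for s,a in ang.items()}
def proj(n,p):
    k=cams.camera_info(n); c=k['world_to_cam']@[*p,1]; return np.array([k['fx']*c[0]/c[2]+k['cx'],k['fy']*c[1]/c[2]+k['cy']])
for n in('top','side'):
    def res(x):
        t=tops(x[:2],x[2],x[3]); return np.concatenate([proj(n,t[s])-C[n,s][:2] for s in ang if (n,s) in C])
    for fy in (None,.101):
        f=(lambda x:res(x)) if fy is None else (lambda x:np.r_[res(x),(x[2]-fy)*500])
        z=least_squares(f,[.554,.022,.1,-.08]); print(n,z.x.round(4),'roll deg',np.degrees(z.x[3]).round(2),'res',z.fun.round(2))
E
```

```text
top red [273.71 177.26  35.  ] [271 174   6   7  35]
top blue [283.47 176.18  34.  ] [281 174   6   6  34]
top green [292.93 175.4   32.  ] [290 173   6   6  32]
side red [320.66 172.5    9.  ] [318 172   5   2   9]
side blue [321.61 175.6   15.  ] [319 174   5   4  15]
side green [322.49 181.64  20.  ] [320 180   5   5  20]
top [ 0.5544  0.0329  0.1414 -0.2997] roll deg -17.17 res [-0.38  0.13  0.35 -0.23  0.03  0.09]
top [ 0.5551  0.029   0.101  -0.2036] roll deg -11.67 res [-0.52 -0.11  0.17 -0.19  0.35  0.3   0.01]
side [ 0.5532  0.0203  0.081  -0.0504] roll deg -2.89 res [ 0.    0.1  -0.01 -0.26  0.01  0.15]
side [ 0.5531  0.0204  0.101  -0.0523] roll deg -3.0 res [-0.16  0.1  -0.01 -0.26  0.16  0.15 -0.01]
```

```bash
cat >> h.py <<'E'
ORG=[.5540,.0225]; PSI=.101; ROLL=-4.2; T=.1005
def stone(s,gap):
    a=np.radians(dict(red=30,blue=0,green=-30)[s]+ROLL); Y=R.from_euler('z',PSI)
    n=Y.apply([0,np.sin(a),np.cos(a)]); p=np.array([*ORG,.1])+.046*n
    return p+n*(T+gap), R.from_euler('xyz',[np.pi-a,0,PSI]), p
E
python3 - <<'E'
from h import *
p,r,s=stone('red',.025); print(p,s); go(p,r)
E
```

```text
[0.54647396 0.09676174 0.25440467] [0.55198135 0.0424186  0.14141466]
shift [ 276.2 -380.2   44.6] turn [-0.4431 -0.0789  0.3366]
```

In the tool's units: -380 mm / 750 = -0.5067, 276 mm / 750 = 0.368, -0.443 rad / 6.2832 = -0.0705.

Emit:
arm_command --plan '[[[0.02,-0.0267,0,0,0,0.008,1],[0.0533,-0.0733,0,-0.008,0,0.0159,1],[0.0933,-0.1293,0,-0.0159,-0.0032,0.0255,1],[0.1333,-0.184,0.0067,-0.0255,-0.0048,0.0318,1],[0.1733,-0.24,0.0133,-0.035,-0.0064,0.0382,1],[0.2133,-0.2933,0.02,-0.0446,-0.008,0.0446,1],[0.2533,-0.348,0.0267,-0.0541,-0.0095,0.0493,1],[0.2933,-0.4027,0.0373,-0.0637,-0.0111,0.0525,1],[0.328,-0.4507,0.0467,-0.0705,-0.0126,0.0535,1],[0.3533,-0.4867,0.0533,-0.0705,-0.0126,0.0535,1],[0.368,-0.5067,0.0587,-0.0705,-0.0126,0.0535,1],[0.368,-0.5067,0.0587,-0.0705,-0.0126,0.0535,1]]]'

```text
time_s: 10.95
ee_pos: [0.5457, 0.0982, 0.2513]
eef_rot: [2.693, 0.006, 0.104]
force: [0.1, 0.3, -1.6]
grip_width: 0.02
grip_force: 35.0
```

Emit:
arm_command --plan '[[[0,0,0,0,0,0,1],[0,0,0,0,0,0,1]]]'

```text
time_s: 11.15
ee_pos: [0.546, 0.0953, 0.2536]
eef_rot: [2.694, 0.002, 0.1]
force: [-0.3, 0.5, -2.4]
grip_width: 0.0198
grip_force: 35.0
```

```bash
python3 - <<'E'
from h import *
o=ctrl.get_obs(); print(o['qpos'])
p,r,s=stone('red',.025); go(p,r)
im,_=snap('side'); t,_=snap('top')
a=cv2.resize(im[130:215,285:355],None,fx=5.5,fy=5.5,interpolation=cv2.INTER_CUBIC)
b=cv2.resize(t[150:210,245:325],None,fx=4.5,fy=4.5,interpolation=cv2.INTER_CUBIC)
c=np.zeros((480,780,3),np.uint8); c[:a.shape[0],:a.shape[1]]=a; c[:b.shape[0],400:400+b.shape[1]]=b; cv2.imwrite('pics/red.png',c)
k=cams.camera_info('side')
A=R.from_euler('xyz',o['eef_rot'])
for z in(.0853,.1005):
    q=k['world_to_cam']@[*(o['ee_pos']+A.apply([0,0,z])),1]; print('proj',k['fx']*q[0]/q[2]+k['cx'],k['fy']*q[1]/q[2]+k['cy'])
E
```

```text
[ 0.31368894  0.34157301  1.41621564 -0.43776678  1.49556909  1.84227523]
shift [ 0.6 -0.9 -1.4] turn [-0.0024  0.0027  0.0001]
proj 319.89524344514444 158.80644939841503
proj 320.13794906318327 164.09240688916793
```

View pics/red.png

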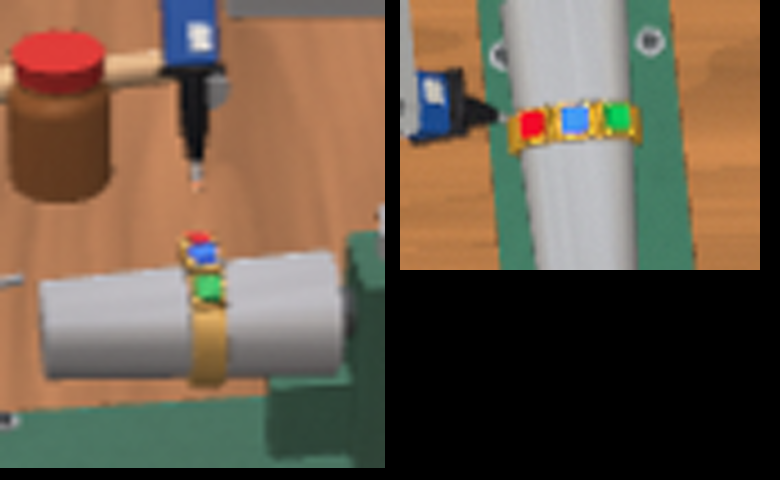

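The side view shows the tip at about (320.6,164) above red (320.7,172.5). The top view shows the tip at about (267.5,175.9) beside red at (273.7,177.3). I'll compare both with the projected tip and stone to correct the lateral aim.

```bash
python3 - <<'E'
from h import *
o=ctrl.get_obs(); A=R.from_euler('xyz',o['eef_rot'])
def proj(n,p):
    k=cams.camera_info(n); c=k['world_to_cam']@[*p,1]; return (k['fx']*c[0]/c[2]+k['cx']).round(2),(k['fy']*c[1]/c[2]+k['cy']).round(2)
tip=o['ee_pos']+A.apply([0,0,.1005]); p,r,s=stone('red',0)
for n in('top','side'):
    print(n,'tip',proj(n,tip),'nose',proj(n,o['ee_pos']+A.apply([0,0,.0853])),'red',proj(n,s),'blue',proj(n,stone('blue',0)[2]),'green',proj(n,stone('green',0)[2]))
    for d in np.eye(3)*.01: print('  d10mm',np.subtract(proj(n,tip+d),proj(n,tip)).round(2))
im,_=load('top'); print(im[170:182,258:276].sum(2)//3); print(im[174:178,264:272].tolist())
im,_=load('side'); print(im[155:170,316:326].sum(2)//3)
E
```

```text
top tip (np.float64(268.33), np.float64(177.45)) nose (np.float64(264.63), np.float64(176.86)) red (np.float64(273.72), np.float64(178.02)) blue (np.float64(283.88), np.float64(176.68)) green (np.float64(294.0), np.float64(176.15))
  d10mm [ 0.04 -4.47]
  d10mm [-4.53  0.02]
  d10mm [-0.5  -0.64]
side tip (np.float64(320.17), np.float64(163.98)) nose (np.float64(319.93), np.float64(158.69)) red (np.float64(320.83), np.float64(172.24)) blue (np.float64(321.94), np.float64(175.14)) green (np.float64(322.98), np.float64(181.69))
  d10mm [ 3.48 -0.03]
  d10mm [-0.1  -1.74]
  d10mm [ 0.04 -3.03]
[[ 51  74 109 114 120 118 102  98  97  98  96  95 138 158 171 179 186 188]
 [ 49  46  66  83 106 112 100  96  98  96  96  93 135 155 170 178 186 189]
 [ 46  34  23  32  49  86  88  91  97  97  96 103 137 154 168 178 187 189]
 [ 53  34  28  27  28  27  42  71  89  96  96 101 130 144 160 173 175 175]
 [ 51  37  30  30  32  31  29  29  60 100  98  97 115 125 135 154 131 114]
 [ 48  29  30  32  27  31  30  27  49 121 113 109 122 143 111  94  96  94]
 [ 41  28  31  31  29  26  32  29  60 138 136 119 12
[... 845 characters left out ...]
113], [37, 124, 166], [42, 136, 189], [46, 116, 222]]]
[[142 143  84  23  21  18  81 113 118 116]
 [142 142  92  34  21  17  82 114 118 115]
 [141 142 103  47  21  17 106 121 117 115]
 [141 141 103  52  28  25 106 120 117 114]
 [141 141 140 105  91  82 112 121 119 118]
 [141 140 140 130 150 130 122 123 125 125]
 [140 139 138 127 151 119 118 126 126 127]
 [140 140 138 120 150 134 126 128 128 127]
 [139 138 137 135 155 141 131 131 130 128]
 [139 138 138 135 153 123 124 132 130 128]
 [138 138 137 134 132 132 132 132 130 128]
 [138 137 137 134 133 134 135 132 130 128]
 [137 137 136 134 133 136 135 133 129 129]
 [137 136 135 135 135 136 135 133 130 128]
 [135 135 134 134 136 136 135 133 130 128]]
```

Net of both views, the pen sits about 1.4 mm too far along x, and y agrees. I'll correct ORG and approach red.

```bash
sed -i 's/ORG=\[.5540/ORG=[.5526/' h.py; python3 - <<'E'
from h import *
p,r,s=stone('red',.003); go(p,r)
E
```

```text
shift [-0.8 -0.9 20.9] turn [-0.0025  0.0022 -0.0002]
```

In the tool's units: 20.9 mm / 750 = 0.0279, 20.5 mm / 750 = 0.0273, -0.0025 rad / 6.2832 = -0.0004.

Emit:
arm_command --plan '[[[-0.0011,-0.0012,0.0053,-0.0004,0.0003,0,1],[-0.0011,-0.0012,0.012,-0.0004,0.0003,0,1],[-0.0011,-0.0012,0.0187,-0.0004,0.0003,0,1],[-0.0011,-0.0012,0.024,-0.0004,0.0003,0,1],[-0.0011,-0.0012,0.0273,-0.0004,0.0003,0,1],[-0.0011,-0.0012,0.0279,-0.0004,0.0003,0,1],[-0.0011,-0.0012,0.0279,-0.0004,0.0003,0,1]]]'

```text
time_s: 11.95
ee_pos: [0.5461, 0.0885, 0.2343]
eef_rot: [2.691, 0.001, 0.102]
force: [-0.7, 0.0, -2.6]
grip_width: 0.0196
grip_force: 35.0
```

```bash
cat >> h.py <<'E'
def chk(s):
    o=ctrl.get_obs(); p,r,q=stone(s,0); n=-r.apply([0,0,1]); print('t',o['time_s'],'F.n',(o['force']@n).round(2),'F',o['force'].round(1)); go(p,r)
E
python3 -c "
from h import *
chk('red')"
```

```text
t 11.95 F.n -2.29 F [-0.7  0.  -2.6]
shift [-0.1  1.3  3.3] turn [ 0.0001 -0.0001  0.0015]
```

In the tool's units: 1.8 mm / 750 = 0.0024, 1.2 mm / 750 = 0.0016.

Emit:
arm_command --plan '[[[0,0.0016,0.0008,0,0,0,1],[0,0.0016,0.0016,0,0,0,1],[0,0.0016,0.0024,0,0,0,1],[0,0.0016,0.0024,0,0,0,1]]]'

```text
time_s: 12.35
ee_pos: [0.5462, 0.0866, 0.2331]
eef_rot: [2.691, 0.001, 0.102]
force: [-0.6, -0.6, -0.6]
grip_width: 0.0199
grip_force: 35.0
```

```bash
python3 -c "
from h import *
chk('red')"
```

```text
t 12.35 F.n -0.82 F [-0.6 -0.6 -0.6]
shift [-0.1  0.1  1.4] turn [0.     0.     0.0015]
```

In the tool's units: 1 mm / 750 = 0.0013, 0.5 mm / 750 = 0.0007.

Emit:
arm_command --plan '[[[0,0,0.0007,0,0,0,1],[0,0,0.0013,0,0,0,1],[0,0,0.0013,0,0,0,1]]]'

```text
time_s: 12.65
ee_pos: [0.5463, 0.0863, 0.2325]
eef_rot: [2.691, 0.0, 0.102]
force: [0.0, 1.1, 0.4]
grip_width: 0.0203
grip_force: 35.0
```

```bash
python3 -c "
from h import *
chk('red')"
```

```text
t 12.65 F.n 0.87 F [0.  1.1 0.4]
shift [-0.2  0.1  0.7] turn [-0.0001 -0.0004  0.0014]
```

In the tool's units: 1 mm / 750 = 0.0013, 0.5 mm / 750 = 0.0007.

Emit:
arm_command --plan '[[[0,0,0.0007,0,0,0,1],[0,0,0.0013,0,0,0,1],[0,0,0.0013,0,0,0,1]]]'

```text
time_s: 12.95
ee_pos: [0.5463, 0.0858, 0.2314]
eef_rot: [2.691, 0.0, 0.102]
force: [-0.0, 2.0, 2.1]
grip_width: 0.0199
grip_force: 35.0
```

```bash
python3 -c "
from h import *
chk('red')"
```

```text
t 12.95 F.n 2.8 F [-0.   2.   2.1]
shift [-0.1  0.1 -0.5] turn [-0.     -0.0003  0.0014]
```

Emit:
arm_command --plan '[[[0,0,0,0,0,0,1],[0,0,0,0,0,0,1],[0,0,0,0,0,0,1],[0,0,0,0,0,0,1],[0,0,0,0,0,0,1]]]'

```text
time_s: 13.45
ee_pos: [0.5463, 0.0858, 0.2314]
eef_rot: [2.691, 0.001, 0.102]
force: [-0.4, 1.4, 2.4]
grip_width: 0.0198
grip_force: 35.0
```

```bash
python3 - <<'E'
from h import *
chk('red'); im,_=snap('side'); t,_=snap('top')
a=cv2.resize(im[145:205,290:350],None,fx=6.4,fy=6.4,interpolation=cv2.INTER_CUBIC)
b=cv2.resize(t[160:200,250:310],None,fx=6.4,fy=6.4,interpolation=cv2.INTER_CUBIC)
c=np.zeros((390,780,3),np.uint8); c[:a.shape[0],:a.shape[1]]=a; c[:b.shape[0],390:390+b.shape[1]]=b; cv2.imwrite('pics/red2.png',c)
E
```

```text
t 13.45 F.n 2.76 F [-0.4  1.4  2.4]
shift [-0.1  0.1 -0.5] turn [ 0.0001 -0.0001  0.0015]
```

Emit:
arm_command --plan '[[[0,0,0,0,0,0,1],[0,0,0,0,0,0,1],[0,0,0,0,0,0,1]]]'

```text
time_s: 13.85
ee_pos: [0.5463, 0.0858, 0.2313]
eef_rot: [2.691, 0.001, 0.102]
force: [-0.7, 1.3, 2.7]
grip_width: 0.0202
grip_force: 35.0
```

View pics/red2.png

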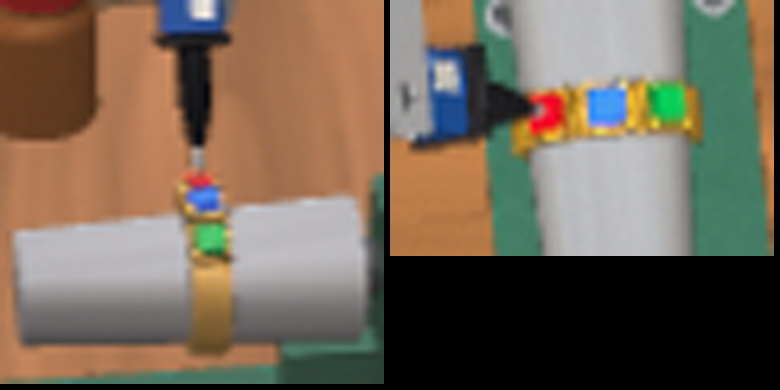

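The picture shows the tip on the red stone's centre (top about (274,177); side tip above red at column 320.7). Now retreat and move over blue.

In the tool's units: -28 mm / 750 = -0.0373, -25 mm / 750 = -0.0333.

Emit:
arm_command --plan '[[[0,0,0,0,0,0,1],[0,0,-0.004,0,0,0,1],[0,0,-0.016,0,0,0,1],[0,0,-0.0333,0,0,0,1],[0,0,-0.0373,0,0,0,1],[0,0,-0.0373,0,0,0,1]]]'

```text
time_s: 14.45
ee_pos: [0.5452, 0.0983, 0.2573]
eef_rot: [2.692, -0.001, 0.103]
force: [-0.2, -0.2, -2.2]
grip_width: 0.0199
grip_force: 35.0
```

```bash
python3 - <<'E'
from h import *
p,r,s=stone('blue',.012); go(p,r)
E
```

```text
shift [-0.5 79.4 37.5] turn [ 0.5234 -0.0009  0.0017]
```

In the tool's units: 79.4 mm / 750 = 0.1059, 37.5 mm / 750 = 0.05, 0.523 rad / 6.2832 = 0.0832.

Emit:
arm_command --plan '[[[0,0.0067,0,0.0095,0,0,1],[0,0.0213,0.0053,0.0207,0,0,1],[0,0.036,0.012,0.0318,0,0,1],[0,0.0507,0.02,0.043,0,0,1],[0,0.0667,0.0267,0.0541,0,0,1],[0,0.0813,0.0347,0.0653,0,0,1],[0,0.0947,0.0427,0.0748,0,0,1],[-0.0007,0.1027,0.048,0.0812,0,0,1],[-0.0007,0.1059,0.05,0.0832,0,0.0003,1],[-0.0007,0.1059,0.05,0.0832,0,0.0003,1],[-0.0007,0.1059,0.05,0.0832,0,0.0003,1]]]'

```text
time_s: 15.55
ee_pos: [0.5535, 0.0109, 0.2573]
eef_rot: [-3.07, 0.0, 0.101]
force: [-0.7, -0.2, -1.5]
grip_width: 0.0203
grip_force: 35.0
```

```bash
python3 -c "
from h import *
chk('blue')"
```

```text
t 15.55 F.n -1.47 F [-0.7 -0.2 -1.5]
shift [ 0.3 -0.1 11.2] turn [ 0.0015  0.0004 -0.0002]
```

Good alignment. I'll approach to 2 mm, then step.

In the tool's units: 9.5 mm / 750 = 0.0127, 9 mm / 750 = 0.012, 0.001 rad / 6.2832 = 0.0002.

Emit:
arm_command --plan '[[[0.0004,0,0.004,0.0002,0,0,1],[0.0004,0,0.008,0.0002,0,0,1],[0.0004,0,0.0107,0.0002,0,0,1],[0.0004,0,0.012,0.0002,0,0,1],[0.0004,0,0.0127,0.0002,0,0,1],[0.0004,0,0.0127,0.0002,0,0,1]]]'

```text
time_s: 16.15
ee_pos: [0.5538, 0.0112, 0.2479]
eef_rot: [-3.068, 0.0, 0.1]
force: [-0.4, 0.7, -0.6]
grip_width: 0.02
grip_force: 35.0
```

```bash
python3 -c "
from h import *
chk('blue')"
```

```text
t 16.15 F.n -0.64 F [-0.4  0.7 -0.6]
shift [-0.  -0.5  1.8] turn [-0.0004  0.0002 -0.0006]
```

In the tool's units: 1 mm / 750 = 0.0013, 0.5 mm / 750 = 0.0007.

Emit:
arm_command --plan '[[[0,-0.0005,0.0007,0,0,0,1],[0,-0.0005,0.0013,0,0,0,1],[0,-0.0005,0.0013,0,0,0,1]]]'

```text
time_s: 16.45
ee_pos: [0.5537, 0.0117, 0.2469]
eef_rot: [-3.068, 0.0, 0.1]
force: [-0.1, 0.4, -1.8]
grip_width: 0.0197
grip_force: 35.0
```

In the tool's units: 0.8 mm / 750 = 0.0011, 0.5 mm / 750 = 0.0007.

Emit:
arm_command --plan '[[[0,0,0.0007,0,0,0,1],[0,0,0.0011,0,0,0,1],[0,0,0.0011,0,0,0,1]]]'

```text
time_s: 16.75
ee_pos: [0.5537, 0.0117, 0.2462]
eef_rot: [-3.068, 0.0, 0.1]
force: [-0.4, -0.2, -0.2]
grip_width: 0.02
grip_force: 35.0
```

```bash
python3 -c "
from h import *
chk('blue')"
```

```text
t 16.75 F.n -0.15 F [-0.4 -0.2 -0.2]
shift [-0.1 -0.1  0.1] turn [-0.0003  0.     -0.0006]
```

In the tool's units: 0.8 mm / 750 = 0.0011, 0.5 mm / 750 = 0.0007.

Emit:
arm_command --plan '[[[0,0,0.0007,0,0,0,1],[0,0,0.0011,0,0,0,1],[0,0,0.0011,0,0,0,1]]]'

```text
time_s: 17.05
ee_pos: [0.5538, 0.0118, 0.2455]
eef_rot: [-3.068, -0.0, 0.1]
force: [0.9, 0.4, 1.8]
grip_width: 0.0194
grip_force: 35.0
```

In the tool's units: 0.6 mm / 750 = 0.0008, 0.4 mm / 750 = 0.0005.

Emit:
arm_command --plan '[[[0,0,0.0005,0,0,0,1],[0,0,0.0008,0,0,0,1],[0,0,0.0008,0,0,0,1]]]'

```text
time_s: 17.35
ee_pos: [0.5538, 0.0118, 0.2448]
eef_rot: [-3.068, 0.0, 0.1]
force: [-0.8, -1.2, 2.8]
grip_width: 0.0198
grip_force: 35.0
```

```bash
python3 -c "
from h import *
chk('blue')"
```

```text
t 17.35 F.n 2.9 F [-0.8 -1.2  2.8]
shift [-0.1 -0.1 -1.3] turn [-0.0003  0.     -0.0006]
```

Emit:
arm_command --plan '[[[0,0,0,0,0,0,1],[0,0,0,0,0,0,1],[0,0,0,0,0,0,1],[0,0,0,0,0,0,1]]]'

```text
time_s: 17.75
ee_pos: [0.5538, 0.0119, 0.2447]
eef_rot: [-3.068, 0.0, 0.1]
force: [-0.5, -0.1, 1.2]
grip_width: 0.0197
grip_force: 35.0
```

```bash
python3 - <<'E'
from h import *
chk('blue'); im,_=snap('side'); t,_=snap('top')
a=cv2.resize(im[145:205,290:350],None,fx=6.4,fy=6.4,interpolation=cv2.INTER_CUBIC)
b=cv2.resize(t[160:200,250:310],None,fx=6.4,fy=6.4,interpolation=cv2.INTER_CUBIC)
c=np.zeros((390,780,3),np.uint8); c[:a.shape[0],:a.shape[1]]=a; c[:b.shape[0],390:390+b.shape[1]]=b; cv2.imwrite('pics/blue2.png',c)
E
```

```text
t 17.75 F.n 1.23 F [-0.5 -0.1  1.2]
shift [-0.1 -0.1 -1.4] turn [-0.0004  0.0001 -0.0006]
```

Emit:
arm_command --plan '[[[0,0,0,0,0,0,1],[0,0,0,0,0,0,1],[0,0,0,0,0,0,1],[0,0,0,0,0,0,1]]]'

```text
time_s: 18.25
ee_pos: [0.5537, 0.0119, 0.2447]
eef_rot: [-3.068, 0.0, 0.1]
force: [-0.4, 0.5, 1.3]
grip_width: 0.0197
grip_force: 35.0
```

View pics/blue2.png

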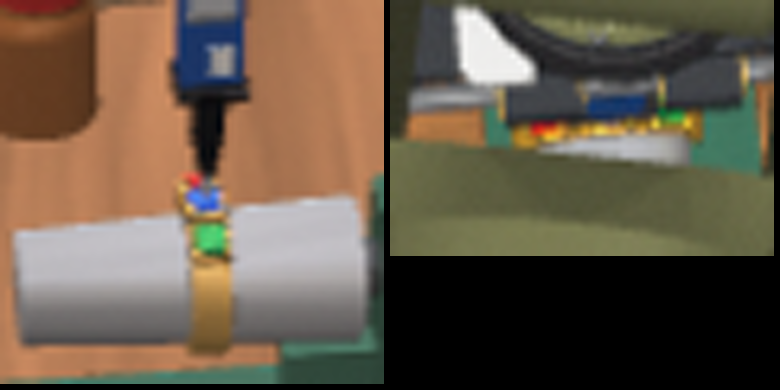

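The tip stands on blue (side tip near (322,175)) and gives slightly. The contact depths suggest the bangle axis lies about 2 mm further in y, so I'll refine that for green. First I'll retreat.

In the tool's units: -25 mm / 750 = -0.0333, -22 mm / 750 = -0.0293.

Emit:
arm_command --plan '[[[0,0,-0.004,0,0,0,1],[0,0,-0.016,0,0,0,1],[0,0,-0.0293,0,0,0,1],[0,0,-0.0333,0,0,0,1],[0,0,-0.0333,0,0,0,1]]]'

```text
time_s: 18.75
ee_pos: [0.5541, 0.01, 0.2704]
eef_rot: [-3.068, -0.001, 0.1]
force: [0.3, 0.2, -0.5]
grip_width: 0.0196
grip_force: 35.0
```

```bash
sed -i 's/ORG=\[.5526,.0225\]/ORG=[.5526,.0243]/; s/ROLL=-4.2/ROLL=-5.0/' h.py; python3 - <<'E'
from h import *
def proj(n,p):
    k=cams.camera_info(n); c=k['world_to_cam']@[*p,1]; return (k['fx']*c[0]/c[2]+k['cx']).round(2),(k['fy']*c[1]/c[2]+k['cy']).round(2)
A=R.from_euler('xyz',[-3.068,0,.1]); e=np.array([.5537,.0119,.2447])
print('blue tip now',(e+A.apply([0,0,.099])).round(4),proj('side',e+A.apply([0,0,.099])),'nose',proj('side',e+A.apply([0,0,.0853])))
im,_=load('side'); print(im[170:182,316:328].tolist()) if 0 else print(im[168:181,317:327,0]);print(im[168:181,317:327,2])
print('green model',stone('green',0)[2].round(4),'blue',stone('blue',0)[2].round(4))
print('green top',onz('top',292.93,175.4,.138).round(4),'side',onz('side',322.49,181.64,.138).round(4))
print('blue top',onz('top',283.47,176.18,.1458).round(4),'side',onz('side',321.61,175.6,.1458).round(4))
print('red top',onz('top',273.71,177.26,.1415).round(4))
p,r,s=stone('green',.022); go(p,r)
E
```

```text
blue tip now [0.553  0.0191 0.146 ] (np.float64(321.46), np.float64(175.12)) nose (np.float64(321.56), np.float64(171.16))
[[ 93  91  92  54  17  16  15  58  82  86]
 [ 92  91  91  54  18  16  18  58  82  86]
 [ 92  91  92  60  24  17  29  75  87  86]
 [ 92  91  90  69  34  21  32  75  87  86]
 [ 92  85  77  76  57  60  58  80  87  85]
 [ 94  86  58  62  98 108 102  91  87  87]
 [ 83 103 110 141 125 111 147 108  82  86]
 [ 77  72 191 240 205 167 234 174  90  86]
 [ 71  68 160 221 230 217 208 147  94  89]
 [ 81  60 103 156 187 189 199 168 127 136]
 [136  88  67  98 102 108 115  94 104 177]
 [196 143  70  51  55  56  56  55 117 182]
 [199 149  93  80  93  98 106  92 113 181]]
[[193 191 191 113  15  16  14 119 171 179]
 [192 190 191 113  18  14  20 121 171 179]
 [191 189 190 122  37  15  50 157 182 179]
 [191 190 192 145  67  21  55 158 182 179]
 [191 216 221 220 134  62 111 168 181 179]
 [203 190 170 216 163 112 175 185 180 179]
 [183 220 182 120 109 111  94 143 175 179]
 [168 169 111  79  95 104  93 191 194 178]
 [153 163 136  89  75  68  64 162 181 178]
 [168 141 223 158  64  70  76 145 148 174]
 [180 142 164 157 145 187 206 197 154 179]
 [193 150 109 121 127 127 126 125 180 196]
 [196 165 176 135  89  82 100  77 146 189]]
green model [ 0.5553 -0.002   0.1377] blue [0.553  0.0203 0.1458]
green top [ 0.5583 -0.0008  0.138 ] side [ 0.5552 -0.0029  0.138 ]
blue top [0.5555 0.0201 0.1458] side [0.5533 0.0168 0.1458]
red top [0.5537 0.0425 0.1415]
shift [-0.  84.4 26.2] turn [ 5.374e-01 -1.000e-03 -3.000e-04]
```

In the tool's units: 84.4 mm / 750 = 0.1125, 82 mm / 750 = 0.1093, 0.537 rad / 6.2832 = 0.0855.

Emit:
arm_command --plan '[[[0,0.0067,0,0.0095,0,0,1],[0,0.0213,0.0027,0.0207,0,0,1],[0,0.0373,0.0053,0.0318,0,0,1],[0,0.0533,0.0093,0.043,0,0,1],[-0.0013,0.0693,0.0147,0.0541,0,0,1],[-0.0013,0.084,0.0213,0.0653,0,0,1],[-0.0013,0.0987,0.028,0.0764,0,0,1],[-0.0013,0.1093,0.0333,0.0828,0,0,1],[-0.0013,0.1125,0.0349,0.0855,0,0,1],[-0.0013,0.1125,0.0349,0.0855,0,0,1],[-0.0013,0.1125,0.0349,0.0855,0,0,1]]]'

```text
time_s: 19.85
ee_pos: [0.5613, -0.0714, 0.2378]
eef_rot: [-2.532, -0.0, 0.101]
force: [-0.5, 0.5, -1.3]
grip_width: 0.0198
grip_force: 35.0
```

```bash
sed -i 's/ORG=\[.5526/ORG=[.5516/' h.py; python3 - <<'E'
from h import *
chk('green'); print(ctrl.get_obs()['qpos'])
im,_=snap('side')
a=cv2.resize(im[145:205,290:350],None,fx=8,fy=8,interpolation=cv2.INTER_CUBIC); cv2.imwrite('pics/green.png',a)
E
```

```text
t 19.85 F.n -1.33 F [-0.5  0.5 -1.3]
shift [ 0.   0.2 21.5] turn [ 0.0015 -0.0001  0.0003]
[-0.43171613  0.46784029  1.32895154  0.51844344  1.67038896  1.0039041 ]
```

View pics/green.png

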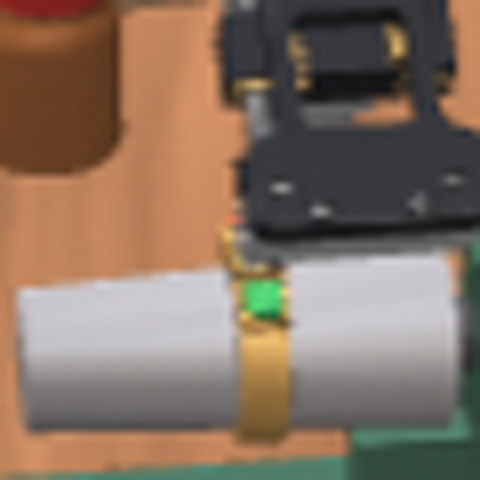

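The gripper hides the tip here; green is at (322.9,182.2) and clear. I'll approach on the computed aim.

In the tool's units: 18.5 mm / 750 = 0.0247, 17 mm / 750 = 0.0227, 0.001 rad / 6.2832 = 0.0002.

Emit:
arm_command --plan '[[[0,0.0003,0.0053,0.0002,0,0,1],[0,0.0003,0.012,0.0002,0,0,1],[0,0.0003,0.0187,0.0002,0,0,1],[0,0.0003,0.0227,0.0002,0,0,1],[0,0.0003,0.0247,0.0002,0,0,1],[0,0.0003,0.0247,0.0002,0,0,1],[0,0.0003,0.0247,0.0002,0,0,1]]]'

```text
time_s: 20.6
ee_pos: [0.5601, -0.0616, 0.2222]
eef_rot: [-2.53, 0.0, 0.1]
force: [0.1, -0.1, -1.5]
grip_width: 0.0197
grip_force: 35.0
```

```bash
python3 -c "
from h import *
chk('green')"
```

```text
t 20.6 F.n -1.18 F [ 0.1 -0.1 -1.5]
shift [ 0.2 -0.6  3.1] turn [-0.0007 -0.0003 -0.0006]
```

In the tool's units: 1.5 mm / 750 = 0.002, 1 mm / 750 = 0.0013.

Emit:
arm_command --plan '[[[0.0003,-0.0007,0.0007,0,0,0,1],[0.0003,-0.0007,0.0013,0,0,0,1],[0.0003,-0.0007,0.002,0,0,0,1],[0.0003,-0.0007,0.002,0,0,0,1]]]'

```text
time_s: 21.0
ee_pos: [0.5601, -0.0602, 0.2211]
eef_rot: [-2.53, 0.0, 0.1]
force: [-0.4, 0.6, -1.5]
grip_width: 0.02
grip_force: 35.0
```

Emit:
arm_command --plan '[[[0,0,0.0007,0,0,0,1],[0,0,0.0012,0,0,0,1],[0,0,0.0012,0,0,0,1]]]'

```text
time_s: 21.3
ee_pos: [0.5601, -0.0597, 0.2203]
eef_rot: [-2.53, 0.0, 0.1]
force: [0.5, -0.2, -1.2]
grip_width: 0.0196
grip_force: 35.0
```

```bash
python3 -c "
from h import *
chk('green')"
```

```text
t 21.3 F.n -0.85 F [ 0.5 -0.2 -1.2]
shift [ 0.  -0.2  0.5] turn [-0.0008 -0.0001 -0.0007]
```

Emit:
arm_command --plan '[[[0,0,0.0007,0,0,0,1],[0,0,0.0011,0,0,0,1],[0,0,0.0011,0,0,0,1]]]'

```text
time_s: 21.6
ee_pos: [0.5601, -0.0594, 0.2199]
eef_rot: [-2.53, -0.0, 0.1]
force: [-0.3, -1.5, 0.8]
grip_width: 0.02
grip_force: 35.0
```

```bash
python3 -c "
from h import *
chk('green')"
```

```text
t 21.6 F.n 1.53 F [-0.3 -1.5  0.8]
shift [-0.  -0.1 -0.1] turn [-0.0006 -0.0005 -0.0005]
```

Contact is as predicted (gap ≈ 0). About 1 mm more, then hold.

In the tool's units: 1.1 mm / 750 = 0.0015, 0.5 mm / 750 = 0.0007.

Emit:
arm_command --plan '[[[0,0,0.0007,0,0,0,1],[0,0,0.0015,0,0,0,1],[0,0,0.0015,0,0,0,1]]]'

```text
time_s: 21.9
ee_pos: [0.56, -0.0587, 0.2189]
eef_rot: [-2.53, 0.0, 0.1]
force: [-0.4, -1.6, 1.7]
grip_width: 0.0198
grip_force: 35.0
```

```bash
python3 -c "
from h import *
chk('green')"
```

```text
t 21.9 F.n 2.27 F [-0.4 -1.6  1.7]
shift [-0.  -0.2 -1.3] turn [-0.0007 -0.0004 -0.0006]
```

Emit:
arm_command --plan '[[[0,0,0,0,0,0,1],[0,0,0,0,0,0,1],[0,0,0,0,0,0,1],[0,0,0,0,0,0,1],[0,0,0,0,0,0,1],[0,0,0,0,0,0,1],[0,0,0,0,0,0,1],[0,0,0,0,0,0,1],[0,0,0,0,0,0,1]]]'

```text
time_s: 22.8
ee_pos: [0.56, -0.0586, 0.2188]
eef_rot: [-2.53, 0.0, 0.1]
force: [-0.1, -2.2, 1.5]
grip_width: 0.0198
grip_force: 35.0
```

```bash
python3 -c "
from h import *
chk('green')"
```

```text
t 22.8 F.n 2.47 F [-0.1 -2.2  1.5]
shift [ 0.  -0.1 -1.4] turn [-0.0008 -0.0001 -0.0006]
```

In the tool's units: -100 mm / 750 = -0.1333, -95 mm / 750 = -0.1267.

Emit:
arm_command --plan '[[[0,0,-0.004,0,0,0,1],[0,0,-0.02,0,0,0,1],[0,0,-0.0533,0,0,0,1],[0,0,-0.1,0,0,0,1],[0,0,-0.1267,0,0,0,1],[0,0,-0.1333,0,0,0,1],[0,0,-0.1333,0,0,0,1]]]'

```text
time_s: 23.5
ee_pos: [0.5658, -0.116, 0.3007]
eef_rot: [-2.53, 0.0, 0.1]
force: [0.1, 0.2, -1.4]
grip_width: 0.0196
grip_force: 35.0
```

```bash
python3 - <<'E'
from h import *
go([.5137,-.336,.28],[np.pi,0,.444])
E
```

```text
shift [ -73.8  186.8 -105.7] turn [-0.6055 -0.1051 -0.3332]
```

In the tool's units: 186.8 mm / 750 = 0.2491, -105.7 mm / 750 = -0.1409, -0.6055 rad / 6.2832 = -0.0964.

Emit:
arm_command --plan '[[[-0.0067,0.016,-0.0093,-0.0095,-0.0016,-0.0048,1],[-0.02,0.0493,-0.028,-0.0207,-0.0032,-0.0111,1],[-0.0347,0.0867,-0.0493,-0.0334,-0.0056,-0.0183,1],[-0.0493,0.1253,-0.0707,-0.0477,-0.008,-0.0263,1],[-0.064,0.1627,-0.092,-0.0621,-0.0111,-0.0342,1],[-0.0787,0.2,-0.1133,-0.0764,-0.0135,-0.0422,1],[-0.0907,0.2307,-0.1307,-0.0891,-0.0154,-0.0493,1],[-0.096,0.244,-0.1387,-0.0947,-0.0164,-0.0522,1],[-0.0984,0.2491,-0.1409,-0.0964,-0.0167,-0.053,1],[-0.0984,0.2491,-0.1409,-0.0964,-0.0167,-0.053,1],[-0.0984,0.2491,-0.1409,-0.0964,-0.0167,-0.053,1],[-0.0984,0.2491,-0.1409,-0.0964,-0.0167,-0.053,1]]]'

```text
time_s: 24.7
ee_pos: [0.514, -0.3351, 0.2797]
eef_rot: [-3.14, 0.0, 0.445]
force: [0.0, 0.2, -0.8]
grip_width: 0.0197
grip_force: 35.0
```

```bash
python3 - <<'E'
from h import *
go([.5137,-.336,.22],[np.pi,0,.444])
E
```

```text
shift [-0.7  0.7 59.7] turn [-0.0011  0.0001  0.0005]
```

In the tool's units: 60 mm / 750 = 0.08, 59 mm / 750 = 0.0787, -0.001 rad / 6.2832 = -0.0002.

Emit:
arm_command --plan '[[[-0.0009,0.0009,0.02,-0.0002,0,0,1],[-0.0009,0.0009,0.0467,-0.0002,0,0,1],[-0.0009,0.0009,0.0693,-0.0002,0,0,1],[-0.0009,0.0009,0.0787,-0.0002,0,0,1],[-0.0009,0.0009,0.08,-0.0002,0,0,1],[-0.0009,0.0009,0.08,-0.0002,0,0,1]]]'

```text
time_s: 25.3
ee_pos: [0.5137, -0.3367, 0.2207]
eef_rot: [3.14, -0.0, 0.444]
force: [0.0, -0.0, -1.0]
grip_width: 0.0199
grip_force: 35.0
```

```bash
python3 - <<'E'
from h import *
go([.5137,-.336,.1203],[np.pi,0,.444])
E
```

```text
shift [  0.3  -0.8 100.4] turn [ 0.0015 -0.0003  0.0003]
```

In the tool's units: 70 mm / 750 = 0.0933, 66 mm / 750 = 0.088, 0.001 rad / 6.2832 = 0.0002.

Emit:
arm_command --plan '[[[0.0003,-0.0005,0.0133,0.0002,0,0,1],[0.0003,-0.0005,0.0333,0.0002,0,0,1],[0.0003,-0.0005,0.0533,0.0002,0,0,1],[0.0003,-0.0005,0.0733,0.0002,0,0,1],[0.0003,-0.0005,0.088,0.0002,0,0,1],[0.0003,-0.0005,0.0933,0.0002,0,0,1],[0.0003,-0.0005,0.0933,0.0002,0,0,1],[0.0003,-0.0005,0.0933,0.0002,0,0,1]]]'

```text
time_s: 26.1
ee_pos: [0.5137, -0.3364, 0.1506]
eef_rot: [3.141, -0.0, 0.444]
force: [0.5, -0.2, -1.7]
grip_width: 0.0197
grip_force: 35.0
```

```bash
python3 - <<'E'
from h import *
o=ctrl.get_obs(); print(o['force'],o['moment'])
go([.5137,-.336,.1203],[np.pi,0,.444])
E
```

```text
[ 0.48516512 -0.21616016 -1.67241305] [-0.06299376  0.13942735 -0.0186025 ]
shift [ 0.2 -0.4 30.3] turn [ 0.0007 -0.0004  0.0002]
```

Emit:
arm_command --plan '[[[0.0003,-0.0005,0.0053,0,0,0,1],[0.0003,-0.0005,0.012,0,0,0,1],[0.0003,-0.0005,0.0187,0,0,0,1],[0.0003,-0.0005,0.0253,0,0,0,1],[0.0003,-0.0005,0.032,0,0,0,1],[0.0003,-0.0005,0.036,0,0,0,1],[0.0003,-0.0005,0.0387,0,0,0,1],[0.0003,-0.0005,0.0393,0,0,0,1],[0.0003,-0.0005,0.0393,0,0,0,1]]]'

```text
time_s: 27.0
ee_pos: [0.5135, -0.3358, 0.1206]
eef_rot: [3.142, 0.0, 0.444]
force: [-0.6, -0.6, -1.5]
grip_width: 0.02
grip_force: 35.0
```

```bash
python3 - <<'E'
from h import *
o=ctrl.get_obs(); print(o['force'],o['moment'])
go([.5137,-.336,.1203],[np.pi,0,.444])
E
```

```text
[-0.60436185 -0.57461206 -1.498521  ] [-0.02303287  0.13893993  0.0015497 ]
shift [0.1 0.2 0.3] turn [0.0001 0.     0.0003]
```

In the tool's units: 0.6 mm / 750 = 0.0008, 0.3 mm / 750 = 0.0004.

Emit:
arm_command --plan '[[[0,0,0.0004,0,0,0,1],[0,0,0.0008,0,0,0,1],[0,0,0.0008,0,0,0,1]]]'

```text
time_s: 27.3
ee_pos: [0.5136, -0.3359, 0.1203]
eef_rot: [3.141, -0.0, 0.444]
force: [-0.8, 1.9, 2.9]
grip_width: 0.0199
grip_force: 35.0
```

Emit:
arm_command --plan '[[[0,0,0,0,0,0,1],[0,0,0,0,0,0,0.5],[0,0,0,0,0,0,0.3],[0,0,0,0,0,0,0],[0,0,0,0,0,0,-0.2],[0,0,0,0,0,0,-0.28],[0,0,0,0,0,0,-0.28]]]' --squeeze 6

```text
time_s: 28.0
ee_pos: [0.5135, -0.3358, 0.1199]
eef_rot: [-3.141, 0.0, 0.444]
force: [-0.8, -0.2, -0.9]
grip_width: 0.0591
grip_force: 0.0
```

```bash
python3 - <<'E'
from h import *
o=ctrl.get_obs(); print(o['force'],o['ee_pos'],o['grip_width'])
E
```

```text
[-0.75214955 -0.20620036 -0.89296806] [ 0.51346637 -0.3358039   0.11985021] 0.05905569373698277
```

The collar seated at the original height and the fingers are open. Next I'll rise clear and measure the pen's height.

In the tool's units: -180 mm / 750 = -0.24, -165 mm / 750 = -0.22.

Emit:
arm_command --plan '[[[0,0,-0.0067,0,0,0,-0.28],[0,0,-0.0267,0,0,0,-0.28],[0,0,-0.0667,0,0,0,-0.28],[0,0,-0.12,0,0,0,-0.28],[0,0,-0.1733,0,0,0,-0.28],[0,0,-0.22,0,0,0,-0.28],[0,0,-0.24,0,0,0,-0.28],[0,0,-0.24,0,0,0,-0.28],[0,0,-0.24,0,0,0,-0.28],[0,0,-0.24,0,0,0,-0.28]]]'

```text
time_s: 29.0
ee_pos: [0.5132, -0.3356, 0.2986]
eef_rot: [-3.14, 0.001, 0.444]
force: [-0.0, -0.8, -0.2]
grip_width: 0.0602
grip_force: 0.0
```

```bash
python3 - <<'E'
from h import *
s0=cv2.imread('pics/side0.png'); im,d=snap('side'); P=pts('side',d)
m=(abs(P[...,0]-.514)<.03)&(abs(P[...,1]+.338)<.03)&(P[...,2]>.168)&(P[...,2]<.2); print('pen top',m.sum(),np.median(P[m],0).round(4),P[m][:,2].max().round(4))
h=lambda i:cv2.inRange(cv2.cvtColor(i,cv2.COLOR_BGR2HSV),(100,120,40),(130,255,255))[235:330,265:335]
for i in(s0,im):
    x,y,w,hh=cv2.boundingRect(h(i)); print(x+265,y+235,w,hh)
df=np.abs(s0.astype(int)-im).sum(2)>60; k,l,st,c=cv2.connectedComponentsWithStats(df.astype(np.uint8)); print([x.tolist() for x in st[1:] if x[4]>6])
E
```

```text
pen top 105 [ 0.5141 -0.339   0.1734] 0.1772
302 247 14 37
303 248 13 37
[[21, 0, 86, 198, 5149], [99, 0, 250, 213, 23722], [111, 15, 3, 6, 14], [110, 34, 4, 5, 12], [102, 38, 3, 5, 13], [60, 95, 15, 12, 79], [65, 154, 7, 9, 29], [132, 164, 18, 24, 176], [68, 174, 7, 7, 24], [119, 183, 8, 4, 14], [301, 247, 13, 6, 25], [303, 251, 14, 6, 29], [300, 273, 4, 7, 12], [310, 275, 7, 8, 27], [304, 284, 15, 5, 19]]
```

```bash
python3 -c "
from h import *
print(ctrl.hand_in())"
```

```text
the job is handed in; nothing more can be done
None
```

The job is handed in at about 29 s of robot time: the tester was proved on the disc, then touched to red, blue and green for about a second each, and now stands home in its dock with the gripper clear; green's tip contact was judged by force only, as the gripper hid it from the side camera.

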